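# Turn the sealed pot's tag to the reader and scan it

### The job

The terracotta pot on the turntable is freshly sealed, so do not touch it: with a fingertip, push the turntable round by its black-gripped spokes until the pot's white tag squarely faces the white tag reader. Only then press the green scan button all the way down and let it go. Leave the pot centred on the turntable with its tag facing the reader, and leave everything else on the bench where it is.

Things in the scene. Friction and masses are not known exactly. Their poses are not given: they have to be found in the camera images.
- station: Grey foot of the tag-reading station, fixed to the bench; position and yaw vary. Origin on the bench, on the turntable's axis, z up; +x points from that axis to the reader. Round foot 160 mm across, 8 mm high at its edge; a bar 35 mm wide, 8 mm high runs out to the reader.
- reader (a point): Middle of the reader's red lens, 162 mm from the turntable's axis along the station's +x, 87 mm above the bench. The reader is a white block 50 x 66 x 56 mm with a dark front, on a stand; its top is 114 mm above the bench.
- wheel (a joint): Turntable angle, rad, anticlockwise from above, about the station's axis; turns freely either way. Dark disc 120 mm across, top 30 mm high, four spokes 90 degrees apart; at 0 one lies along the station's +x. About 1 to 2 N on a grip turns it; friction stops it at once and it stays. The pot turns with it.
- spoke (a point): Middle of the black grip on one of the four equal spokes (the one along the station's +x when the wheel is at 0), 112 mm from the axis, 60 mm above the bench. Grips are 18 mm thick, level, 86 to 139 mm from the axis, open below to the bench or foot; a fingertip fits between spokes, beside a grip.
- pot: Freshly sealed terracotta flower pot, loose, standing on the middle of the turntable (within 3 mm): 92 mm across its rim, 60 mm at the foot, 64 mm high, 0.25 to 0.4 kg. Origin at the centre of its underside, z up; its +x axis points from its middle to its white tag. Not to be touched by the robot.
- tag (a point): Centre of the white plastic tag, 30 x 30 mm, clipped over the pot's rim and sloping outward and down; 55 mm from the pot's axis along the pot's +x, 53 mm above the pot's underside.
- scan (a joint): Travel of the green scan button in m: 0 up, 0.007 fully down, spring-returned, 5 N to push fully down. It is pressed straight down from above.
- scan_top (a point): Middle of the top of the green push button, 36 mm across, 23 mm above the bench, in a grey housing 52 mm across and 12 mm high fixed to the bench, to the left or right of the station.
- sealer: Bystander: jar of sealer 68 mm across, 85 mm high; origin at its underside.
- tape: Bystander: roll of brown tape lying flat, 90 mm across, 40 mm high; origin at its underside.
- small_pot: Bystander: small terracotta pot 70 mm across, 55 mm high; origin at its underside.
- saucer: Bystander: terracotta saucer 104 mm across, 18 mm high; origin at its underside.
- brush: Bystander: brush lying on the bench; origin at the middle of its underside.
- glazed_pot: Bystander: blue glazed pot 72 mm across, 60 mm high; origin at its underside.
There are look-alikes about, which are no part of the job. Of the things that look like the part that bears scan, the largest one is meant.

How it is judged:
On the way, in this order (a step that is already met when the one before it is completed fails the run):
1. the tag faces the reader (within 11 degrees) and the turntable is still (angle between the x axis of pot and the x axis of station, either way round below 0.19 rad and x of tag in the frame of station above 0.02 m and velocity of joint wheel between -0.05 and 0.05 rad/s), for 0.2 s.
2. the scan button is pressed down (at least 5 of its 7 mm) while the tag faces the reader (angle between the x axis of pot and the x axis of station, either way round below 0.19 rad and x of tag in the frame of station above 0.02 m and value of joint scan above 0.005 m), for 0.05 s.
At the end, for the whole second after the job is handed in: The pot's tag faces the reader within 11 degrees, the pot stands upright and still within 15 mm of the turntable's axis, the button is up again after the scan, and no bystander is more than 20 mm from where it stood (all of step 1 and value of joint scan below 0.002 m and horizontal distance between pot and station below 0.015 m and angle between pot's own z axis and vertical below 0.1 rad and linear speed of pot below 0.02 m/s and distance of each of sealer, tape, small_pot, saucer, brush, glazed_pot from where it was at the start of the episode below 0.02 m); the robot touches nothing.
It fails at once if the robot touches the freshly sealed pot (contact force between any of the fingers, the arm and pot above 0.3 N).
It fails at once if the pot is lifted off the turntable, or pushed off its middle (height (world z) of pot above 0.045 m or horizontal distance between pot and station above 0.02 m).
It fails at once if the scan button is pressed (past 3 mm) while the tag does not face the reader (value of joint scan above 0.003 m and (angle between the x axis of pot and the x axis of station, either way round above 0.22 rad or x of tag in the frame of station below 0 m)).
It fails at once if a bystander is moved more than 20 mm or lifted (distance of any of sealer, tape, small_pot, saucer, brush, glazed_pot from where it was at the start of the episode above 0.02 m).
It also fails if it takes over 61 s, if anything falls off the work surface, if the arm or the gripper's body presses on something with over 40 N, if the wrist force passes 120 N, or if a joint passes its speed limit or range.

### The arm

A 7-joint arm with a two-finger parallel gripper is mounted at the origin on the work surface. World frame = base frame: x ahead of the robot, y to its left, z up, the work surface at z = 0. Lengths are in m, angles in rad, forces in N, time in s.
With the tool pointing down it reaches from about 0.425 to 0.925 m from the base axis. Payload 6.8 kg.
Tool frame: the origin (TCP) lies on the centre line of the jaws, within the pads' length; the fingertips stand 17 mm ahead of it and the grasp point (between the pads) lies 2 mm behind it (nose_length is the distance from the TCP to the fingertips, in m); z points along the fingers, x is the direction in which the jaws open and shut, and the axes are right-handed (so a half turn about z gives the same grasp; the last joint's range is limited). The gripper opens to 85 mm and grips with 20 to 120 N. Pads are 22 mm wide; open, the fingers measure 114 mm over their backs; the gripper's body (76 mm by 85 mm) begins 54 mm behind the grasp point. The pads swing forward as they close: fully open they stand 13 mm farther back than shut.
Start: joints at [1.229, 0.477, 0.022, 1.555, -0.011, 1.109, -0.083], TCP at [0.156, -0.657, 0.248] pointing down, gripper open.
Joint ranges: [-2.96, 2.96], [-0.34, 2.1], [-1.41, 1.46], [0.24, 2.44], [-1.37, 4.51], [0.17, 1.92], [-2.96, 2.96]. Speed limits (rad/s): [2.39, 2.39, 3.14, 3.14, 3.14, 3.14, 3.14].

### API

Orientations are given as a unit quaternion [w, x, y, z].
In Python, from station import * gives the robot as it stands.
- The arm moves only by the tool send_rows, never from a script. Its argument "commands" is a list of rows, each an object with "translation": the shift along the tool's x, y, z in m, a list of three; "rot": the turn, a rotation vector about the tool's x, y, z in degrees, a list of three; "grip": the finger opening in m, from 0 to 0.0854. In form: [{"translation": [tx, ty, tz], "rot": [rx, ry, rz], "grip": grip}, ...]. A call has exactly 5 rows; each row shifts and turns the commanded pose from where the row before left it, along the tool's axes as they then stand; what a row does not reach is not made up. A row lasts 1/12 s, in which the tool goes at most 41.7 mm and 7.16 degrees, less where a joint would pass 70% of its speed; a pose out of reach is approached as far as the arm can. A call with a gripper value outside its range is refused whole. The fingers move at their own pace and stop on an object; "force" is the grip in N (left out, the last holds). Time passes only in rows, so rows that do not move let the fingers close, or fill a call up. It gives the time, the measured TCP pose, the force and the opening at its end, in the units of the state.
- get_obs(): the state, without advancing time (a new reading comes with each control period).
- read_camera(name): name is "scene" or "top" or "wrist"; returns a dict with "pixels" (400x640x3 uint8, red, green, blue), "depth" (400x640 float32, m along the optical axis (not along the pixel's ray), 0 where there is no reading), "mtx" (3x3 intrinsics, pixels), "extrinsics" (4x4, takes a point from camera to world coordinates). Camera axes: x right, y up, looking along -z (the intrinsics and any distortion apply to the point x, -y, -z); pixel columns grow to the right and rows downward; lengths in m; the calibration is good to about 2 mm. A picture is of the moment at which its call begins.
- hand_in(): hands the job in, once; it reports no verdict.
The state is a dict: "t": time; "q": joint angles; "joint_vel": joint speeds; "joint_torque": joint torques, N m; "eef_pos": TCP position; "tool_rot": TCP orientation; "contact_force": force on the tool from outside, world axes, zero at the start; "torque": the same for the moment, N m; "gripper_width": opening from 0.0 (shut) to 1.0 (fully open).
Only numpy, scipy, OpenCV 4.12 (cv2) and the standard library are available. Lean on these libraries where they do the work, as an engineer would, in place of code of your own. Each camera call takes 0.05 s, during which the arm holds its last target.

## Working session

There is one attempt and no reset: what is moved stays moved. The work goes in short steps, Python scripts to look and compute and a tool call to move; the robot and the scene stay as the last step left them, time stands still between calls to the robot, and variables do not carry over. Pictures are saved under pics/ and viewed, and the job is handed in when it is done.

Besides the shell and the picture viewer there is one more tool, called after ">>>" as name([rows], argument=value, ...), one row to a line, values as JSON. send_rows: Moves the arm, as the interface text tells. Its arguments: {"type":"object","properties":{"commands":{"type":"array","items":{"type":"object","properties":{"translation":{"type":"array","items":{"type":"number"}},"rot":{"type":"array","items":{"type":"number"}},"grip":{"type":"number"}}}},"force":{"type":"number"}},"required":["commands"]}

```bash
mkdir -p pics; python3 - <<'E'
from station import *
import cv2,numpy as np
o=get_obs();print({k:np.round(v,3) for k,v in o.items()})
for n in ["scene","top","wrist"]:
    c=read_camera(n);cv2.imwrite(f"pics/{n}0.png",c["pixels"][:,:,::-1]);np.savez(f"{n}0.npz",**c)
    print(n,c["mtx"],c["extrinsics"])
E
```

```text
{'t': np.float64(0.0), 'q': array([ 1.229,  0.478,  0.022,  1.556, -0.012,  1.109, -0.083]), 'joint_vel': array([-0.002, -0.001, -0.001, -0.   , -0.001,  0.001, -0.001]), 'joint_torque': array([-0.0000e+00, -5.9646e+01,  1.6080e+00, -2.8120e+01,  1.2000e-02,
        9.0000e-03,  0.0000e+00]), 'eef_pos': array([ 0.156, -0.656,  0.247]), 'tool_rot': array([-0.001,  0.785, -0.62 , -0.001]), 'contact_force': array([-1.064, -0.79 ,  0.532]), 'torque': array([ 0.016, -0.033,  0.015]), 'gripper_width': np.float64(1.001)}
scene [[410.23727548   0.         313.03583379]
 [  0.         410.23727548 193.88856315]
 [  0.           0.           1.        ]] [[-0.308185   -0.76761827  0.5619468   1.25049481]
 [ 0.95118541 -0.25880627  0.16812384  0.20416039]
 [ 0.01638043  0.58632884  0.80990751  1.07857504]
 [ 0.          0.          0.          1.        ]]
top [[402.96228431   0.         319.87144434]
 [  0.         402.96228431 195.04534718]
 [  0.           0.           1.        ]] [[ 1.83624534e-03  9.91813778e-01 -1.27679510e-01  4.15213000e-01]
 [-9.99791111e-01 -7.78199812e-04 -2.04237240e-02 -6.15409066e-03]
 [-2.03558911e-02  1.27690342e-01  9.91605171e-01  1.10403694e+00]
 [ 0.00000000e+00  0.00000000e+00  0.00000000e+00  1.00000000e+00]]
wrist [[314.03072845   0.         322.10053558]
 [  0.         314.03072845 197.25401733]
 [  0.           0.           1.        ]] [[ 0.23120158  0.93265761  0.27693972  0.22756706]
 [-0.9729042   0.22216389  0.0640361  -0.63972133]
 [-0.00180225 -0.28424107  0.95875115  0.37318175]
 [ 0.          0.          0.          1.        ]]
```

View pics/scene0.png

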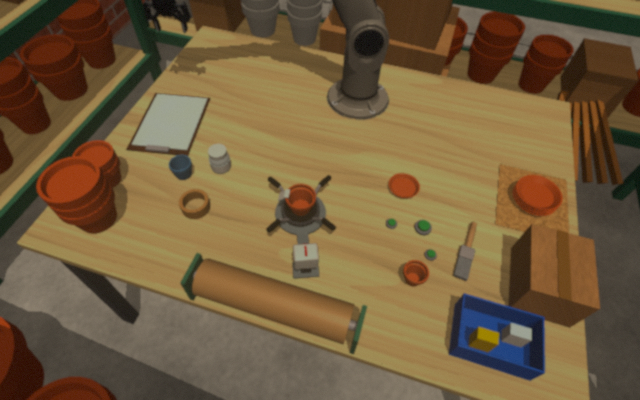

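View pics/top0.png

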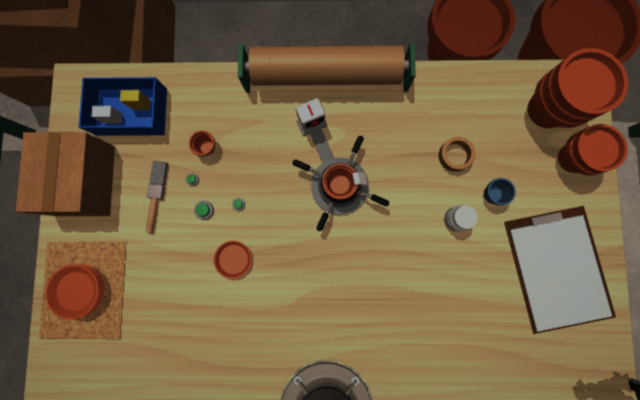

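View pics/wrist0.png

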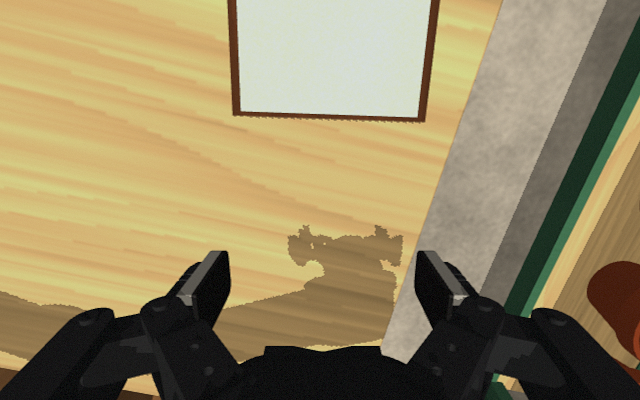

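The top view shows the turntable at about (340,185), with its reader at (311,115) and the pot's tag at about (360,178). The green buttons are at (204,210), which is the largest, and at (192,180) and (238,204). The bystanders are the saucer at (233,260) and the small pot, brush, tape, jar and blue pot around the sides. Next I'll measure these.

```bash
cat > h.py <<'E'
import cv2,numpy as np
def load(n): return dict(np.load(n))
def ray(c,u,v):
    K=c["mtx"];E=c["extrinsics"]
    d=np.array([(u-K[0,2])/K[0,0],-(v-K[1,2])/K[1,1],-1.]);return E[:3,3],E[:3,:3]@d
def onz(c,u,v,z):
    o,d=ray(c,u,v);return o+d*(z-o[2])/d[2]
def depthpt(c,u,v):
    o,d=ray(c,u,v);return o+d*c["depth"][int(round(v)),int(round(u))]
def proj(c,p):
    E=c["extrinsics"];K=c["mtx"];q=E[:3,:3].T@(np.array(p)-E[:3,3]);return np.array([K[0,0]*q[0]/-q[2]+K[0,2],K[1,1]*-q[1]/-q[2]+K[1,2]])
def cloud(c):
    h,w=c["depth"].shape;u,v=np.meshgrid(np.arange(w),np.arange(h));K=c["mtx"];E=c["extrinsics"]
    d=np.stack([(u-K[0,2])/K[0,0],-(v-K[1,2])/K[1,1],-np.ones_like(u,float)],-1)*c["depth"][...,None]
    return d@E[:3,:3].T+E[:3,3]
def tri(c1,p1,c2,p2):
    o1,d1=ray(c1,*p1);o2,d2=ray(c2,*p2)
    A=np.stack([d1,-d2],1);s=np.linalg.lstsq(A,o2-o1,rcond=None)[0];a=o1+d1*s[0];b=o2+d2*s[1];return (a+b)/2,np.linalg.norm(a-b)
def blobs(m,minA=8):
    n,l,s,ce=cv2.connectedComponentsWithStats(m.astype(np.uint8));return [(s[i,4],ce[i],s[i,:4],l==i) for i in range(1,n) if s[i,4]>=minA]
E
python3 - <<'E'
from h import *
for n in ["top","scene"]:
    c=load(n+"0.npz");P=cloud(c);hsv=cv2.cvtColor(c["pixels"],cv2.COLOR_RGB2HSV)
    g=cv2.inRange(hsv,(40,80,40),(85,255,255))>0
    print(n)
    for a,ce,b,m in blobs(g):
        p=np.median(P[m],0)
        if abs(p[2])<.1: print("green",a,ce.round(1),b,p.round(3),onz(c,*ce,.023).round(4))
    x0,y0={"top":(280,90),"scene":(250,165)}[n]
    s=c["pixels"][y0:y0+150 if n=="top" else y0+120,x0:x0+130]
    cv2.imwrite(f"pics/{n}z.png",cv2.resize(s,None,fx=5 if n=="scene" else 4,fy=5 if n=="scene" else 4,interpolation=cv2.INTER_CUBIC)[:,:,::-1])
E
```

```text
top
green 60 [190.9 178.6] [187 175   9   9] [0.601 0.372 0.013] [0.6001 0.3693 0.023 ]
green 59 [237.6 203.9] [234 200   9   9] [0.531 0.241 0.013] [0.5305 0.2391 0.023 ]
green 131 [202.2 209.4] [196 203  13  13] [0.517 0.335 0.021] [0.5155 0.335  0.023 ]
scene
green 2843 [563.4  13.4] [453   0 187  36] [-0.751  0.762  0.079] [-0.8686  0.7856  0.023 ]
green 46 [391.4 221.9] [388 219   8   7] [0.536 0.243 0.014] [0.542 0.243 0.023]
green 106 [423.5 225.1] [418 220  12  11] [0.521 0.338 0.022] [0.5222 0.3378 0.023 ]
green 55 [430.7 253.4] [427 250   9   8] [0.606 0.375 0.014] [0.6114 0.3728 0.023 ]
```

View pics/topz.png

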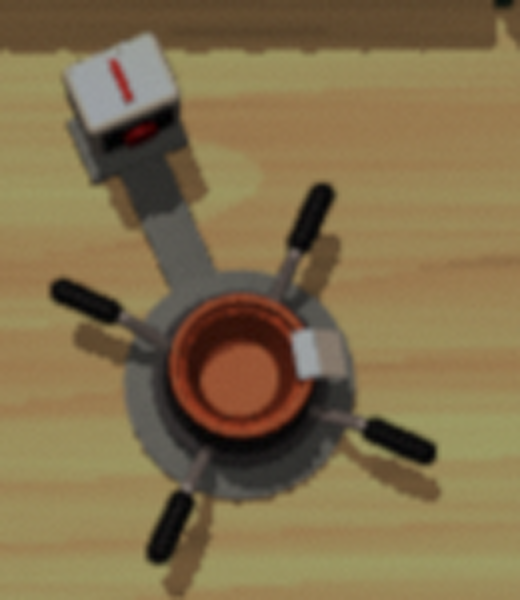

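View pics/scenez.png

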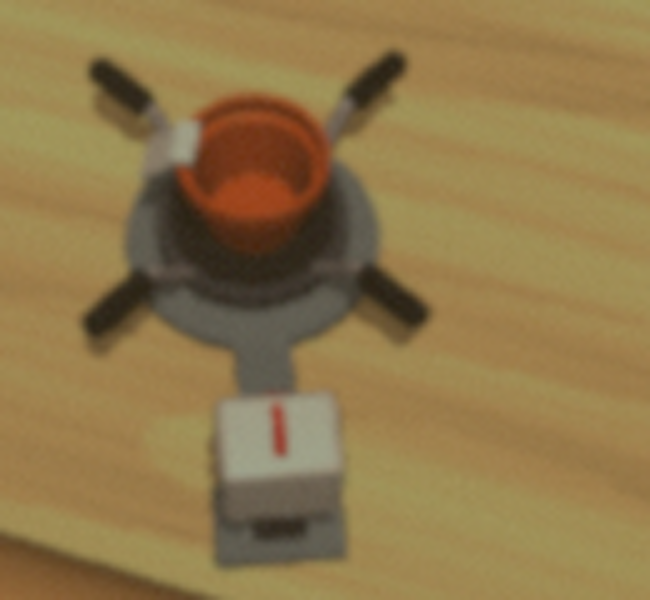

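The zoomed top view shows the four black grips, the reader at upper left with a red stripe, and the tag on the right of the rim, roughly 100° clockwise of the reader. Now the numbers.

```bash
cat > meas.py <<'E'
from h import *
def measure(c,verbose=True,center=None):
    P=cloud(c);px=c["pixels"].astype(int);hsv=cv2.cvtColor(c["pixels"],cv2.COLOR_RGB2HSV)
    out={}
    A0=np.array([.58,-.04]) if center is None else center
    R=np.hypot(P[...,0]-A0[0],P[...,1]-A0[1])
    g=(px.max(2)<45)&(P[...,2]>.045)&(P[...,2]<.08)&(R>.075)&(R<.17)
    G=[]
    for a,ce,b,m in blobs(g,25):
        p=onz(c,*ce,.060);G.append(p[:2]);
        if verbose: print("grip",a,ce.round(1),"raw",np.median(P[m],0).round(3),"z.06",p.round(4))
    out["G"]=np.array(G)
    w=(P[...,2]>.106)&(P[...,2]<.125)&(R>.1)&(R<.22)
    bb=max(blobs(w,50),key=lambda t:t[0]);p=onz(c,*bb[1],.114);out["reader"]=p[:2]
    cn=cv2.minAreaRect(np.argwhere(bb[3])[:,::-1].astype(np.float32))
    if verbose: print("reader top",bb[0],bb[1].round(1),np.median(P[bb[3]],0).round(3),p.round(4),cn)
    t=(hsv[...,1]<70)&(hsv[...,2]>95)&(R<.085)&(P[...,2]>.055)
    for a,ce,b,m in sorted(blobs(t,15),key=lambda t:-t[0]):
        p=P[m].mean(0)
        if verbose: print("tag",a,ce.round(1),p.round(4),onz(c,*ce,.083).round(4))
        out.setdefault("tag",p)
    r=(hsv[...,1]>120)&((hsv[...,0]<14)|(hsv[...,0]>170))&(R<.075)&(P[...,2]>.088)&(P[...,2]<.105)
    pp=P[r];M=np.c_[2*pp[:,:2],np.ones(len(pp))];s=np.linalg.lstsq(M,(pp[:,:2]**2).sum(1),rcond=None)[0]
    if verbose: print("rim",len(pp),s[:2].round(4),np.sqrt(s[2]+s[:2]@s[:2]).round(4))
    out["rim"]=s[:2];return out
if __name__=="__main__":
    for n in ["top","scene"]:
        print(n);o=measure(load(n+"0.npz"))
        if len(o["G"])==4:
            ax=o["G"].mean(0);print("axis",ax,"r",np.hypot(*(o["G"]-ax).T),"ang",np.degrees(np.arctan2(*(o["G"]-ax).T[::-1])))
            d=o["reader"]-ax;print("reader ang",np.degrees(np.arctan2(d[1],d[0])),np.hypot(*d))
            d=o["tag"][:2]-ax;print("tag",np.degrees(np.arctan2(d[1],d[0])),np.hypot(*d), 'rel rim',np.degrees(np.arctan2(*(o["tag"][:2]-o["rim"])[::-1])))
E
python3 meas.py
```

```text
top
grip 90 [357.5 144. ] raw [ 0.685 -0.083  0.066] z.06 [ 0.686  -0.0841  0.06  ]
grip 91 [301.  164.9] raw [0.628 0.065 0.066] z.06 [0.63   0.0652 0.06  ]
grip 97 [379.5 199.9] raw [ 0.536 -0.14   0.066] z.06 [ 0.5368 -0.1399  0.06  ]
grip 98 [322.1 221.4] raw [0.48  0.01  0.066] z.06 [0.4808 0.0093 0.06  ]
reader top 443 [309.8 111.4] [0.758 0.04  0.112] [0.7575 0.0402 0.114 ] ((309.77587890625, 111.18965911865234), (18.383838653564453, 25.440261840820312), 68.19859313964844)
tag 136 [358.9 178.2] [ 0.5895 -0.0849  0.0872] [ 0.5902 -0.0852  0.083 ]
rim 180 [ 0.581  -0.0353] 0.0433
axis [ 0.58341603 -0.03734507] r [0.11272215 0.11265715 0.11263132 0.11270861] ang [ -24.4812213    65.57264572 -114.43423354  155.53190001]
reader ang 24.006657005583882 0.1905601224163215
tag -82.70739494983415 0.04798535779900091 rel rim -80.24079133726772
scene
reader top 339 [305.5 250.1] [0.761 0.042 0.113] [0.7619 0.0415 0.114 ] ((305.6000061035156, 250.20001220703125), (14.117733001708984, 24.581462860107422), 85.2363510131836)
tag 68 [283.9 194.2] [ 0.5925 -0.0831  0.0889] [ 0.5886 -0.0848  0.083 ]
rim 125 [ 0.5842 -0.0334] 0.0427
```

Axis at (0.583, -0.037), with all four grips at a radius of 112.7 mm. The station's yaw is 24°, and the tag is at about -81°, so the table needs about +105°. I'll push the grip at -114° anticlockwise to about -9°, all on the side away from the reader. First I shut the gripper and travel over.

>>> send_rows([
  {"translation": [-0.0217,-0.0232,0],"rot": [0,0,0],"grip": 0},
  {"translation": [-0.0217,-0.0232,0],"rot": [0,0,0],"grip": 0},
  {"translation": [-0.0217,-0.0232,0],"rot": [0,0,0],"grip": 0},
  {"translation": [-0.0217,-0.0232,0],"rot": [0,0,0],"grip": 0},
  {"translation": [-0.0217,-0.0232,0],"rot": [0,0,0],"grip": 0},
])

```text
t: 0.57
eef_pos: [0.2446, -0.5227, 0.248]
tool_rot: [-0.0, 0.785, -0.62, -0.0]
contact_force: [0.2, -1.0, 0.1]
gripper_width: 0.295
```

>>> send_rows([
  {"translation": [-0.0217,-0.0232,0],"rot": [0,0,0],"grip": 0},
  {"translation": [-0.0217,-0.0232,0],"rot": [0,0,0],"grip": 0},
  {"translation": [-0.0217,-0.0232,0],"rot": [0,0,0],"grip": 0},
  {"translation": [-0.0217,-0.0232,0],"rot": [0,0,0],"grip": 0},
  {"translation": [-0.0217,-0.0232,0],"rot": [0,0,0],"grip": 0},
])

```text
t: 0.98
eef_pos: [0.3323, -0.3903, 0.2482]
tool_rot: [0.0, 0.785, -0.62, -0.0]
contact_force: [0.2, -0.7, -0.5]
gripper_width: -0.001
```

>>> send_rows([
  {"translation": [-0.0217,-0.0232,0],"rot": [0,0,0],"grip": 0},
  {"translation": [-0.0217,-0.0232,0],"rot": [0,0,0],"grip": 0},
  {"translation": [-0.0217,-0.0232,0],"rot": [0,0,0],"grip": 0},
  {"translation": [-0.0217,-0.0232,0],"rot": [0,0,0],"grip": 0},
  {"translation": [-0.0217,-0.0232,0],"rot": [0,0,0],"grip": 0},
])

```text
t: 1.4
eef_pos: [0.4199, -0.258, 0.2483]
tool_rot: [0.0, 0.785, -0.62, -0.0]
contact_force: [0.6, -0.1, 0.3]
gripper_width: 0.0
```

>>> send_rows([
  {"translation": [-0.0217,-0.0232,0],"rot": [0,0,0],"grip": 0},
  {"translation": [-0.0217,-0.0232,0],"rot": [0,0,0],"grip": 0},
  {"translation": [-0.0217,-0.0232,0],"rot": [0,0,0],"grip": 0},
  {"translation": [-0.0217,-0.0232,0],"rot": [0,0,0],"grip": 0},
  {"translation": [-0.0217,-0.0232,0],"rot": [0,0,0],"grip": 0},
])

```text
t: 1.82
eef_pos: [0.5077, -0.1256, 0.2482]
tool_rot: [0.0, 0.785, -0.62, -0.0]
contact_force: [0.0, -0.3, -0.2]
gripper_width: -0.0
```

>>> send_rows([
  {"translation": [0,0,0],"rot": [0,0,5.4],"grip": 0},
  {"translation": [0,0,0],"rot": [0,0,5.4],"grip": 0},
  {"translation": [0,0,0],"rot": [0,0,5.4],"grip": 0},
  {"translation": [0,0,0],"rot": [0,0,5.4],"grip": 0},
  {"translation": [0,0,0],"rot": [0,0,5.4],"grip": 0},
])

```text
t: 2.23
eef_pos: [0.507, -0.1269, 0.2481]
tool_rot: [-0.0, -0.617, 0.787, 0.0]
contact_force: [0.0, -0.2, 0.2]
gripper_width: -0.003
```

>>> send_rows([
  {"translation": [0,0,0],"rot": [0,0,5.4],"grip": 0},
  {"translation": [0,0,0],"rot": [0,0,5.4],"grip": 0},
  {"translation": [0,0,0],"rot": [0,0,5.4],"grip": 0},
  {"translation": [0,0,0],"rot": [0,0,5.4],"grip": 0},
  {"translation": [0,0,0],"rot": [0,0,5.4],"grip": 0},
])

```text
t: 2.65
eef_pos: [0.507, -0.1269, 0.2481]
tool_rot: [-0.0, -0.416, 0.909, 0.0]
contact_force: [0.1, -0.2, 1.2]
gripper_width: 0.003
```

```bash
python3 - <<'E'
from station import *
from h import *
c=read_camera("wrist");np.savez("w1.npz",**c);cv2.imwrite("pics/w1.png",c["pixels"][:,:,::-1])
o=get_obs();print(o["eef_pos"],o["q"],o["tool_rot"])
E
```

```text
[ 0.50699362 -0.12693485  0.24808105] [ 0.28237893  0.23650706 -0.18284009  1.90708205  0.05053819  1.00291413
 -2.21226998] [-2.24904856e-04 -4.13242093e-01  9.10621163e-01  1.40626271e-04]
```

View pics/w1.png

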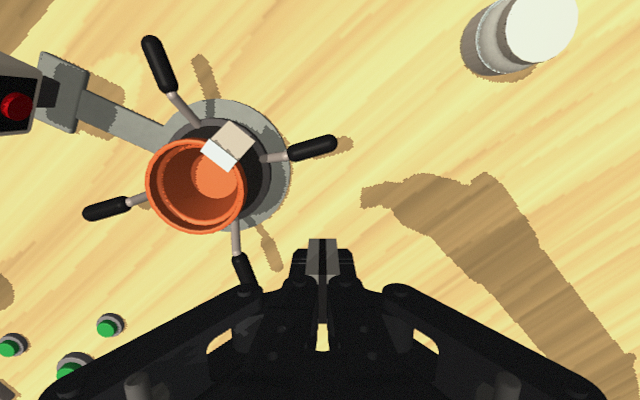

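The wrist view shows the pot at (195,185), the tag at (228,147), the target grip at (312,148), the reader lens at (15,106) and the shut fingertips at (322,250). I'll check the grip and tag across both views.

```bash
python3 - <<'E'
from h import *
from meas import measure
w=load("w1.npz");t=load("top0.npz")
o=measure(w)
ow=o;ot=measure(t,False)
for g in ot["G"]: print(g,proj(w,[*g,.06]).round(1))
print("tri grip",tri(t,(379.5,199.9),w,(312,148)))
# tag corners
hsv=cv2.cvtColor(w["pixels"],cv2.COLOR_RGB2HSV);P=cloud(w)
R=np.hypot(P[...,0]-.583,P[...,1]+.037)
m=(hsv[...,1]<75)&(hsv[...,2]>120)&(R<.085)&(P[...,2]>.06)
for a,ce,b,mm in blobs(m,100):
    q=P[mm];print(a,ce,q.min(0),q.max(0),q.mean(0))
    # plane normal of sloping part
    s=q[q[:,2]<.092];c0=s.mean(0);n=np.linalg.svd(s-c0)[2][2];n*=np.sign(n[2]);print("normal",n,"az",np.degrees(np.arctan2(n[1],n[0])),"centre",c0)
    d=c0[:2]-[.5834,-.0373];print(np.degrees(np.arctan2(d[1],d[0])),np.hypot(*d))
E
```

```text
grip 865 [159.8  63.6] raw [ 0.685 -0.086  0.067] z.06 [ 0.6881 -0.0843  0.06  ]
grip 660 [311.9 147.4] raw [ 0.538 -0.141  0.067] z.06 [ 0.5379 -0.1396  0.06  ]
grip 664 [105.2 208.6] raw [0.631 0.062 0.068] z.06 [0.6324 0.0678 0.06  ]
grip 445 [243.6 269.1] raw [0.488 0.004 0.067] z.06 [0.4863 0.008  0.06  ]Traceback (most recent call last):
  File "<stdin>", line 4, in <module>
  File "meas.py", line 14, in measure
    bb=max(blobs(w,50),key=lambda t:t[0]);p=onz(c,*bb[1],.114);out["reader"]=p[:2]
ValueError: max() iterable argument is empty
```

```bash
cat > tag.py <<'E'
from h import *
def tag(w,ax=(.5834,-.0373)):
    hsv=cv2.cvtColor(w["pixels"],cv2.COLOR_RGB2HSV);P=cloud(w)
    R=np.hypot(P[...,0]-ax[0],P[...,1]-ax[1])
    m=(hsv[...,1]<75)&(hsv[...,2]>110)&(R<.085)&(P[...,2]>.06)
    for a,ce,b,mm in blobs(m,60):
        q=P[mm];print(a,ce.round(1),q.min(0).round(3),q.max(0).round(3),q.mean(0).round(4))
        s=q[q[:,2]<.090];c0=s.mean(0);n=np.linalg.svd(s-c0)[2][2];n*=np.sign(n[2])
        d=c0[:2]-ax;print("normal",n.round(3),"az",np.degrees(np.arctan2(n[1],n[0])),"ctr",c0.round(4),"ctr az",np.degrees(np.arctan2(d[1],d[0])),np.hypot(*d))
    r=(hsv[...,1]>120)&((hsv[...,0]<14)|(hsv[...,0]>170))&(R<.075)&(P[...,2]>.088)&(P[...,2]<.105)
    if r.sum()>20:
        pp=P[r];M=np.c_[2*pp[:,:2],np.ones(len(pp))];s=np.linalg.lstsq(M,(pp[:,:2]**2).sum(1),rcond=None)[0]
        d=c0[:2]-s[:2];print("rim",len(pp),s[:2].round(4),np.sqrt(s[2]+s[:2]@s[:2]).round(4),"tag az from rim",np.degrees(np.arctan2(d[1],d[0])))
E
python3 -c "
from tag import *
w=load('w1.npz');t=load('top0.npz');tag(w);tag(t)
print('tri grip',tri(t,(379.5,199.9),w,(311.9,147.4)))"
```

```text
1447 [227.3 145.9] [ 0.574 -0.105  0.066] [ 0.608 -0.057  0.1  ] [ 0.5912 -0.0862  0.0889]
normal [ 0.129 -0.639  0.758] az -78.57989833397818 ctr [ 0.5922 -0.0935  0.0823] ctr az -81.0920828842226 0.05684616413023909
rim 1694 [ 0.583  -0.0372] 0.0431 tag az from rim -80.69023049595285
134 [358.9 178.1] [ 0.573 -0.102  0.069] [ 0.606 -0.069  0.1  ] [ 0.5897 -0.0849  0.0872]
normal [ 0.135 -0.687  0.714] az -78.90214931653766 ctr [ 0.5909 -0.0929  0.0801] ctr az -82.27050917034214 0.05609980653516604
rim 180 [ 0.581  -0.0353] 0.0433 tag az from rim -80.1721301024041
tri grip (array([ 0.53741818, -0.13970552,  0.05811745]), np.float64(0.0010490810887629836))
```

Both views agree. The grip triangulates to (0.537, -0.140) at z 0.058, with the rays 1 mm apart. The rim centre is on the axis, and the tag is at -80.5° ± 1.5°. So the turn is about +104°. I'll line the finger up on the clockwise side of the grip and descend.

>>> send_rows([
  {"translation": [0.0037,0.002,0.01],"rot": [0,0,-1.84],"grip": 0},
  {"translation": [0,0,0.02],"rot": [0,0,-1.84],"grip": 0},
  {"translation": [0,0,0.02],"rot": [0,0,-1.84],"grip": 0},
  {"translation": [0,0,0.02],"rot": [0,0,-1.84],"grip": 0},
  {"translation": [0,0,0.02],"rot": [0,0,-1.84],"grip": 0},
])

```text
t: 3.12
eef_pos: [0.5032, -0.1285, 0.1574]
tool_rot: [0.0, -0.491, 0.871, -0.0]
contact_force: [0.4, 0.0, -0.7]
gripper_width: -0.002
```

>>> send_rows([
  {"translation": [0,0,0.02],"rot": [0,0,0],"grip": 0},
  {"translation": [0,0,0.02],"rot": [0,0,0],"grip": 0},
  {"translation": [0,0,0.005],"rot": [0,0,0],"grip": 0},
  {"translation": [0,0,0],"rot": [0,0,0],"grip": 0},
  {"translation": [0,0,0],"rot": [0,0,0],"grip": 0},
])

```text
t: 3.53
eef_pos: [0.5036, -0.1285, 0.1137]
tool_rot: [0.0, -0.49, 0.872, -0.0]
contact_force: [0.1, 1.1, 0.5]
gripper_width: -0.0
```

```bash
python3 - <<'E'
from station import *
from h import *
for n in ["wrist","top"]:
    c=read_camera(n);np.savez(n+"2.npz",**c)
    cv2.imwrite(f"pics/{n}2.png",c["pixels"][:,:,::-1] if n=="wrist" else cv2.resize(c["pixels"][90:260,250:430],None,fx=4,fy=4,interpolation=cv2.INTER_CUBIC)[:,:,::-1])
o=get_obs();print(o["eef_pos"],o["q"],o["tool_rot"],o["contact_force"])
q=o["tool_rot"];print(np.degrees(2*np.arctan2(q[2],q[1])))
E
```

```text
[ 0.5041979  -0.12864026  0.11451116] [ 0.28832804  0.40888157 -0.19385942  2.02952672  0.1178291   0.7113866
 -2.09769656] [ 8.01236752e-04 -4.89513506e-01  8.71995089e-01 -6.71250642e-04] [-0.981463    0.05650157 -0.06005711]
238.6172566395467
```

View pics/wrist2.png

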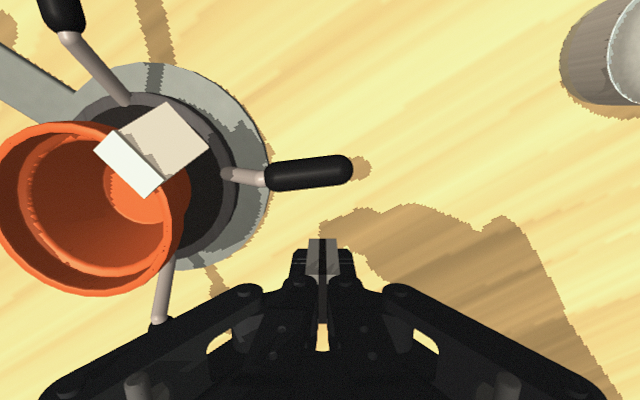

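View pics/top2.png

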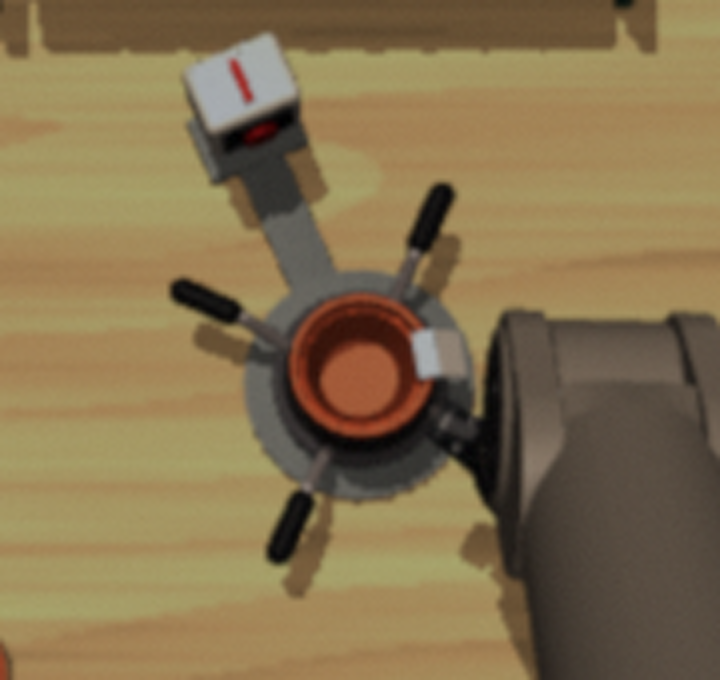

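The descent stopped at z = 0.114 because I under-summed it. The finger at (322,260) is well clear of the grip at (312,172). Before going lower, I'll check the gripper's width against height from the wrist depth.

```bash
python3 - <<'E'
from h import *
from scipy.spatial.transform import Rotation as R
c=load("wrist2.npz");P=cloud(c);q=[8e-4,-.4895,.872,-6.7e-4]
T=R.from_quat([q[1],q[2],q[3],q[0]]);L=T.inv().apply(P.reshape(-1,3)-[.5042,-.1286,.1145]).reshape(P.shape)
m=(c["pixels"].max(2)<140)&(L[...,2]<.025)&(c["depth"]>0)&(np.abs(L[...,1])<.06)&(np.arange(400)[:,None]>230)
for z in np.arange(-.1,.03,.01):
    k=m&(L[...,2]>=z)&(L[...,2]<z+.01)
    if k.sum()>5: print(round(z,3),k.sum(),"x",L[k][:,0].min().round(3),L[k][:,0].max().round(3),"y",L[k][:,1].min().round(3),L[k][:,1].max().round(3))
E
```

```text
-0.09 10 x -0.015 0.015 y -0.021 -0.021
-0.08 6662 x -0.062 0.062 y -0.021 -0.009
-0.07 13462 x -0.062 0.063 y -0.019 0.002
-0.06 10639 x -0.056 0.055 y -0.018 0.009
-0.05 5243 x -0.048 0.048 y -0.018 0.009
-0.04 6066 x -0.04 0.04 y -0.015 0.011
-0.03 1600 x -0.031 0.032 y -0.014 0.011
-0.02 801 x -0.014 0.013 y -0.012 0.011
-0.01 678 x -0.013 0.013 y -0.012 -0.006
-0.0 553 x -0.014 0.013 y -0.012 -0.006
0.01 100 x -0.159 0.012 y -0.012 0.013
0.02 966 x -0.162 -0.075 y -0.012 0.023
```

The clearance is fine: at rim height the linkage is ±40 mm, so it stays at least 80 mm from the axis. Continue down.

>>> send_rows([
  {"translation": [0,0,0.015],"rot": [0,0,0],"grip": 0},
  {"translation": [0,0,0.015],"rot": [0,0,0],"grip": 0},
  {"translation": [0,0,0.015],"rot": [0,0,0],"grip": 0},
  {"translation": [0,0,0.014],"rot": [0,0,0],"grip": 0},
  {"translation": [0,0,0],"rot": [0,0,0],"grip": 0},
])

```text
t: 4.05
eef_pos: [0.5025, -0.1283, 0.0533]
tool_rot: [-0.001, -0.49, 0.872, 0.001]
contact_force: [-1.4, 0.3, 0.3]
gripper_width: -0.002
```

>>> send_rows([
  {"translation": [0.0009,-0.0063,0],"rot": [0,0,-3],"grip": 0},
  {"translation": [0.0009,-0.0063,0],"rot": [0,0,-3],"grip": 0},
  {"translation": [0.0009,-0.0063,0],"rot": [0,0,-3],"grip": 0},
  {"translation": [0.0009,-0.0063,0],"rot": [0,0,-3],"grip": 0},
  {"translation": [0,0,0],"rot": [0,0,0],"grip": 0},
])

```text
t: 4.47
eef_pos: [0.526, -0.1439, 0.056]
tool_rot: [0.001, -0.578, 0.816, -0.001]
contact_force: [1.4, -0.5, 0.2]
gripper_width: -0.001
```

```bash
cat > look.py <<'E'
from station import *
from h import *
import sys
from tag import tag
k=sys.argv[1]
for n in sys.argv[2:]:
    c=read_camera(n);np.savez(n+k+".npz",**c)
    cv2.imwrite(f"pics/{n}{k}.png",c["pixels"][:,:,::-1] if n=="wrist" else cv2.resize(c["pixels"][90:260,250:430] if n=="top" else c["pixels"][150:300,230:390],None,fx=4,fy=4,interpolation=cv2.INTER_CUBIC)[:,:,::-1])
    print(n)
    try: tag(c)
    except Exception as e: print(e)
o=get_obs();q=o["tool_rot"];p=o["eef_pos"]
yaw=2*np.arctan2(q[2],q[1]);d=p[:2]-[.5834,-.0373]
print("t",o["t"],p.round(4),"yaw",(np.degrees(yaw)+180)%360-180,"q",o["q"].round(2),o["contact_force"].round(1),"rad",(d@[np.cos(yaw),np.sin(yaw)]).round(4),"cw",(d@[np.sin(yaw),-np.cos(yaw)]).round(4))
E
python3 look.py 3 wrist top
```

```text
wrist
9921 [ 88.  180.3] [ 0.58  -0.105  0.061] [ 0.615 -0.054  0.096] [ 0.5977 -0.0903  0.0843]
normal [ 0.175 -0.649  0.74 ] az -74.8931864128896 ctr [ 0.5982 -0.0921  0.0825] ctr az -74.93158971873213 0.05673727919444699
3659 [ 31.  225.8] [ 0.577 -0.087  0.095] [ 0.609 -0.067  0.099] [ 0.5909 -0.0775  0.0972]
normal [0. 0. 1.] az 0.0 ctr [nan nan nan] ctr az nan nan
263 [230.5 235.5] [ 0.553 -0.119  0.06 ] [ 0.563 -0.111  0.066] [ 0.5589 -0.1156  0.0631]
normal [0.402 0.442 0.802] az 47.74415945425475 ctr [ 0.5589 -0.1156  0.0631] ctr az -107.3635222195566 0.08206828528318205
86 [129.9 393.2] [ 0.549 -0.109  0.125] [ 0.552 -0.104  0.128] [ 0.5504 -0.1066  0.1266]
normal [0. 0. 1.] az 0.0 ctr [nan nan nan] ctr az nan nan
rim 4155 [ 0.5814 -0.0403] 0.0405 tag az from rim nan
top
135 [358.4 176.2] [ 0.578 -0.102  0.07 ] [ 0.611 -0.067  0.099] [ 0.5948 -0.0837  0.0871]
normal [ 0.182 -0.615  0.767] az -73.51511822851398 ctr [ 0.5968 -0.0912  0.0802] ctr az -75.98943931164612 0.05550231292970361
rim 187 [ 0.5809 -0.0355] 0.0434 tag az from rim -74.03867689647488
t 4.5667 [ 0.5248 -0.1433  0.0554] yaw -109.51686149477484 q [ 0.33  0.54 -0.23  2.    0.2   0.62 -1.94] [ 0.5 -0.1  1.7] rad 0.1195 cw 0.0198tag.py:8: RuntimeWarning: Mean of empty slice.
  s=q[q[:,2]<.090];c0=s.mean(0);n=np.linalg.svd(s-c0)[2][2];n*=np.sign(n[2])
  ret = um.true_divide(
```

View pics/wrist3.png

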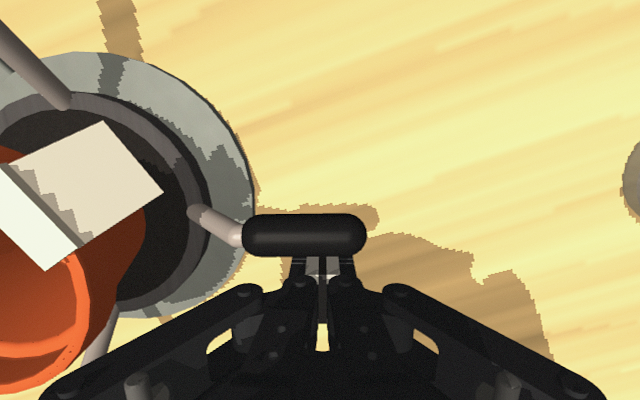

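The fingertip lies flat behind the grip at (305,235), and the table has already turned about 6°. I'll keep going round the arc.

>>> send_rows([
  {"translation": [0.0009,-0.0063,0],"rot": [0,0,-3],"grip": 0},
  {"translation": [0.0009,-0.0063,0],"rot": [0,0,-3],"grip": 0},
  {"translation": [0.0009,-0.0063,0],"rot": [0,0,-3],"grip": 0},
  {"translation": [0.0009,-0.0063,0],"rot": [0,0,-3],"grip": 0},
  {"translation": [0.0009,-0.0063,0],"rot": [0,0,-3],"grip": 0},
])

```text
t: 4.98
eef_pos: [0.5533, -0.1546, 0.0549]
tool_rot: [-0.0, -0.68, 0.733, 0.0]
contact_force: [-0.7, 1.2, 0.7]
gripper_width: 0.001
```

>>> send_rows([
  {"translation": [0.0009,-0.0063,0],"rot": [0,0,-3],"grip": 0},
  {"translation": [0.0009,-0.0063,0],"rot": [0,0,-3],"grip": 0},
  {"translation": [0.0009,-0.0063,0],"rot": [0,0,-3],"grip": 0},
  {"translation": [0.0009,-0.0063,0],"rot": [0,0,-3],"grip": 0},
  {"translation": [0.0009,-0.0063,0],"rot": [0,0,-3],"grip": 0},
])

```text
t: 5.4
eef_pos: [0.5849, -0.1584, 0.0549]
tool_rot: [0.0, 0.77, -0.638, -0.0]
contact_force: [-1.5, -0.7, 1.1]
gripper_width: 0.002
```

```bash
python3 look.py 4 top 2>/dev/null
```

```text
top
127 [354.2 168.2] [ 0.597 -0.094  0.07 ] [ 0.634 -0.054  0.1  ] [ 0.6155 -0.073   0.0869]
normal [ 0.487 -0.497  0.718] az -45.56091769001762 ctr [ 0.6208 -0.0786  0.08  ] ctr az -47.88157828648111 0.055736730318810164
rim 184 [ 0.5809 -0.0361] 0.0433 tag az from rim -46.847958856869354
t 5.45 [ 0.5864 -0.1583  0.0551] yaw -79.16062012802838 q [ 0.42  0.63 -0.35  1.84  0.31  0.72 -1.48] [ 1.3 -0.4 -0.2] rad 0.1194 cw 0.0198
```

View pics/top4.png

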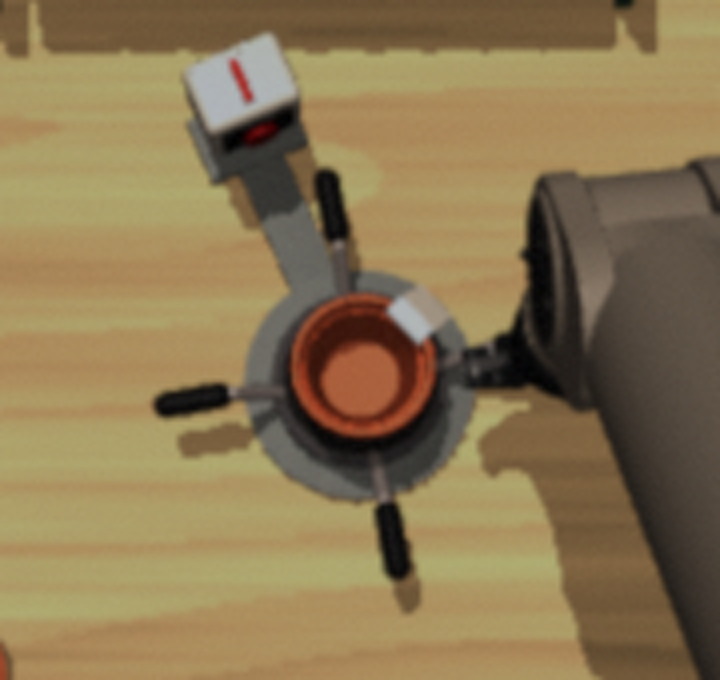

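The top view shows the tag at (418,312), about -46.5°, and the pot still centred. There is about 70° to go, so I'll push 60° and look again.

>>> send_rows([
  {"translation": [0.0009,-0.0063,0],"rot": [0,0,-3],"grip": 0},
  {"translation": [0.0009,-0.0063,0],"rot": [0,0,-3],"grip": 0},
  {"translation": [0.0009,-0.0063,0],"rot": [0,0,-3],"grip": 0},
  {"translation": [0.0009,-0.0063,0],"rot": [0,0,-3],"grip": 0},
  {"translation": [0.0009,-0.0063,0],"rot": [0,0,-3],"grip": 0},
])

```text
t: 5.87
eef_pos: [0.6161, -0.154, 0.0547]
tool_rot: [0.001, 0.846, -0.533, -0.0]
contact_force: [-1.9, -0.7, 1.2]
gripper_width: 0.001
```

>>> send_rows([
  {"translation": [0.0009,-0.0063,0],"rot": [0,0,-3],"grip": 0},
  {"translation": [0.0009,-0.0063,0],"rot": [0,0,-3],"grip": 0},
  {"translation": [0.0009,-0.0063,0],"rot": [0,0,-3],"grip": 0},
  {"translation": [0.0009,-0.0063,0],"rot": [0,0,-3],"grip": 0},
  {"translation": [0.0009,-0.0063,0],"rot": [0,0,-3],"grip": 0},
])

```text
t: 6.28
eef_pos: [0.6453, -0.1416, 0.0548]
tool_rot: [0.001, 0.908, -0.418, 0.0]
contact_force: [-0.8, -0.5, 0.4]
gripper_width: 0.001
```

>>> send_rows([
  {"translation": [0.0009,-0.0063,0],"rot": [0,0,-3],"grip": 0},
  {"translation": [0.0009,-0.0063,0],"rot": [0,0,-3],"grip": 0},
  {"translation": [0.0009,-0.0063,0],"rot": [0,0,-3],"grip": 0},
  {"translation": [0.0009,-0.0063,0],"rot": [0,0,-3],"grip": 0},
  {"translation": [0,0,0],"rot": [0,0,0],"grip": 0},
])

```text
t: 6.7
eef_pos: [0.6665, -0.1248, 0.0548]
tool_rot: [-0.0, 0.947, -0.32, 0.0]
contact_force: [1.2, 0.4, -1.2]
gripper_width: 0.001
```

```bash
python3 look.py 5 top scene wrist 2>/dev/null
```

```text
top
129 [380.7 120.9] [ 0.611 -0.105  0.422] [ 0.651 -0.088  0.435] [ 0.6304 -0.0967  0.4307]
normal [0. 0. 1.] az 0.0 ctr [nan nan nan] ctr az nan nan
126 [341.4 162.2] [ 0.617 -0.055  0.067] [ 0.649 -0.026  0.098] [ 0.6311 -0.0404  0.0874]
normal [ 0.709 -0.05   0.704] az -4.012975330625011 ctr [ 0.6396 -0.0412  0.08  ] ctr az -3.9203293116689633 0.05631953618027153
rim 183 [ 0.5812 -0.0372] 0.0432 tag az from rim -3.9183504999193937
scene
126 [292.7 210. ] [ 0.618 -0.055  0.071] [ 0.652 -0.024  0.1  ] [ 0.6355 -0.04    0.0862]
normal [ 0.666 -0.046  0.745] az -3.9821551912726147 ctr [ 0.6399 -0.0399  0.0816] ctr az -2.657902914703113 0.05654672895025275
rim 124 [ 0.5841 -0.0353] 0.0428 tag az from rim -4.762215670521491
wrist
14811 [ 70.9 190.6] [ 0.615 -0.057  0.072] [ 0.652 -0.021  0.099] [ 0.6354 -0.0417  0.088 ]
normal [ 0.673 -0.044  0.738] az -3.7538078038432894 ctr [ 0.6411 -0.0412  0.0825] ctr az -3.8815774306579205 0.057870181127515304
199 [230.3 234.2] [ 0.646 -0.091  0.06 ] [ 0.654 -0.082  0.066] [ 0.6504 -0.0854  0.0628]
normal [-0.342  0.575  0.743] az 120.7318349299034 ctr [ 0.6504 -0.0854  0.0628] ctr az -35.67549514007698 0.08252563938743426
110 [132. 393.] [ 0.636 -0.093  0.124] [ 0.641 -0.09   0.126] [ 0.6387 -0.0914  0.1251]
normal [0. 0. 1.] az 0.0 ctr [nan nan nan] ctr az nan nan
rim 4175 [ 0.587  -0.0413] 0.0399 tag az from rim nan
t 6.85 [ 0.6655 -0.1257  0.0545] yaw -37.538715716821685 q [ 0.45  0.75 -0.52  1.65  0.46  0.86 -0.91] [ 0.3  1.1 -0.1] rad 0.119 cw 0.0201
```

View pics/top5.png

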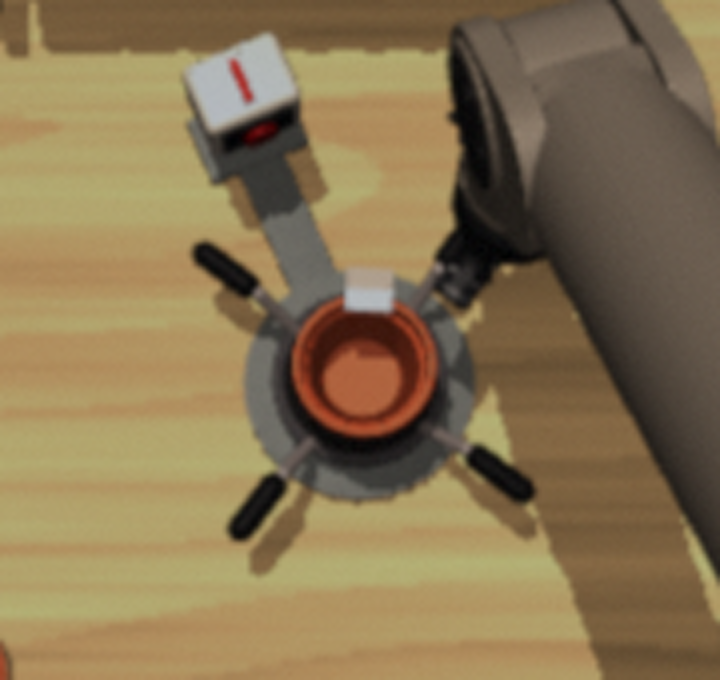

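View pics/wrist5.png

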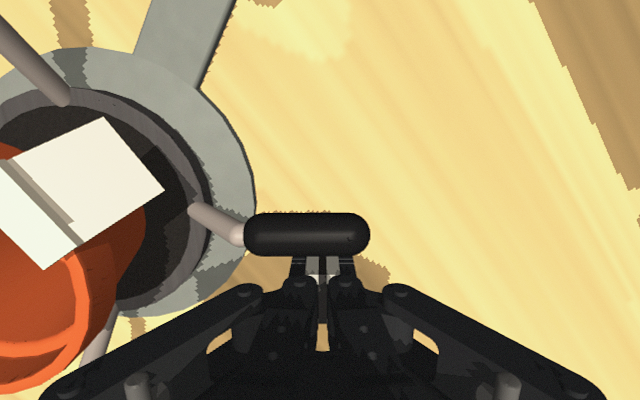

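The tag is at -4.0° in all three views and the pot is centred. There are 28° to go.

>>> send_rows([
  {"translation": [0.0009,-0.0063,0],"rot": [0,0,-3],"grip": 0},
  {"translation": [0.0009,-0.0063,0],"rot": [0,0,-3],"grip": 0},
  {"translation": [0.0009,-0.0063,0],"rot": [0,0,-3],"grip": 0},
  {"translation": [0.0009,-0.0063,0],"rot": [0,0,-3],"grip": 0},
  {"translation": [0.0009,-0.0063,0],"rot": [0,0,-3],"grip": 0},
])

```text
t: 7.27
eef_pos: [0.6857, -0.1023, 0.0543]
tool_rot: [0.001, 0.981, -0.194, -0.0]
contact_force: [-0.3, -1.8, -0.9]
gripper_width: -0.001
```

>>> send_rows([
  {"translation": [0.0009,-0.0063,0],"rot": [0,0,-3],"grip": 0},
  {"translation": [0.0009,-0.0063,0],"rot": [0,0,-3],"grip": 0},
  {"translation": [0.0009,-0.0063,0],"rot": [0,0,-3],"grip": 0},
  {"translation": [0.0006,-0.0042,0],"rot": [0,0,-2],"grip": 0},
  {"translation": [0,0,0],"rot": [0,0,0],"grip": 0},
])

```text
t: 7.68
eef_pos: [0.6965, -0.0798, 0.0544]
tool_rot: [-0.0, 0.995, -0.099, 0.0]
contact_force: [-0.9, 0.3, -0.7]
gripper_width: -0.001
```

```bash
python3 look.py 6 top scene wrist 2>/dev/null
```

```text
top
117 [358.2 108.7] [ 0.636 -0.067  0.424] [ 0.667 -0.048  0.433] [ 0.6531 -0.0585  0.4287]
normal [0. 0. 1.] az 0.0 ctr [nan nan nan] ctr az nan nan
192 [395.2 125.1] [ 0.571 -0.122  0.46 ] [ 0.641 -0.096  0.514] [ 0.6059 -0.1116  0.4872]
normal [0. 0. 1.] az 0.0 ctr [nan nan nan] ctr az nan nan
129 [333.4 163.4] [ 0.61  -0.04   0.069] [ 0.648 -0.001  0.1  ] [ 0.6281 -0.0198  0.0874]
normal [0.602 0.177 0.778] az 16.38951440674699 ctr [ 0.6355 -0.0166  0.0799] ctr az 21.691126340367667 0.05607032401644166
rim 180 [ 0.5819 -0.0374] 0.0433 tag az from rim 21.250148182275858
scene
451 [264.6  91.3] [ 0.556 -0.122  0.437] [ 0.658 -0.073  0.525] [ 0.6089 -0.1045  0.4837]
normal [0. 0. 1.] az 0.0 ctr [nan nan nan] ctr az nan nan
128 [300.3 211.1] [ 0.615 -0.039  0.066] [ 0.65  -0.001  0.1  ] [ 0.6325 -0.0176  0.0863]
normal [0.598 0.139 0.79 ] az 13.102541034737383 ctr [ 0.6368 -0.0164  0.0812] ctr az 21.31931799448037 0.0573516498269744
rim 129 [ 0.5845 -0.0355] 0.0429 tag az from rim 20.012822906120693
wrist
14861 [ 71.1 190.7] [ 0.598 -0.039  0.062] [0.652 0.001 0.099] [ 0.6325 -0.019   0.088 ]
normal [0.622 0.255 0.74 ] az 22.281504000487054 ctr [ 0.6374 -0.016   0.0825] ctr az 21.502014991823952 0.058039707029962036
180 [230.3 234.3] [ 0.661 -0.057  0.06 ] [ 0.668 -0.048  0.065] [ 0.6649 -0.0517  0.0627]
normal [-0.574  0.393  0.718] az 145.62600555085163 ctr [ 0.6649 -0.0517  0.0627] ctr az -9.998652561561205 0.08278296715460119
rim 4193 [ 0.5888 -0.0398] 0.0398 tag az from rim -8.889240499975896
t 7.8333 [ 0.6961 -0.0808  0.0543] yaw -11.526010328489917 q [ 0.43  0.81 -0.62  1.58  0.55  0.93 -0.58] [-0.1 -1.2 -1. ] rad 0.1192 cw 0.0201
```

View pics/scene6.png

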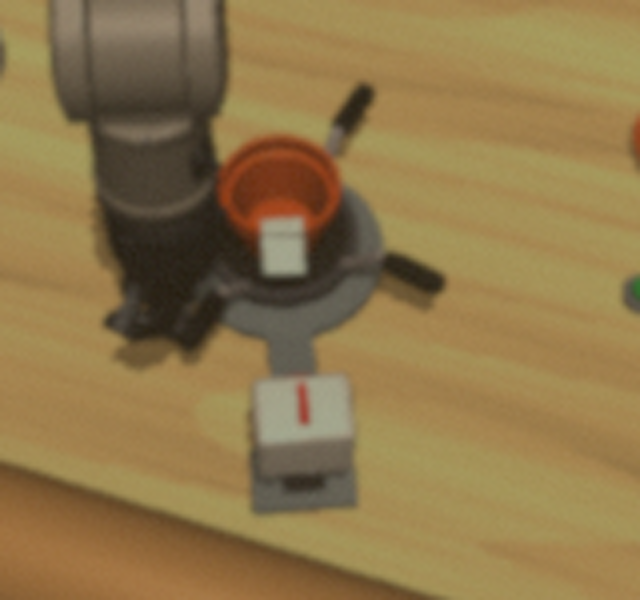

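View pics/wrist6.png

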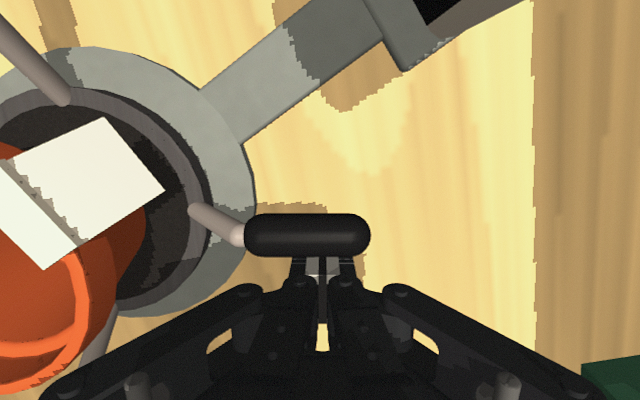

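The tag is at about 21.8° against the station's 24°, so I'll nudge about 2° more.

>>> send_rows([
  {"translation": [0.0003,-0.0021,0],"rot": [0,0,-1],"grip": 0},
  {"translation": [0.0003,-0.0021,0],"rot": [0,0,-1],"grip": 0},
  {"translation": [0,-0.0004,0],"rot": [0,0,0],"grip": 0},
  {"translation": [0,0,0],"rot": [0,0,0],"grip": 0},
  {"translation": [0,0,0],"rot": [0,0,0],"grip": 0},
])

```text
t: 8.25
eef_pos: [0.6979, -0.0759, 0.0543]
tool_rot: [-0.0, 0.997, -0.082, -0.0]
contact_force: [0.1, -0.4, -0.0]
gripper_width: -0.002
```

```bash
python3 look.py 7 top wrist 2>/dev/null; python3 - <<'E'
from h import *
# bar direction check from wrist7 / top: grey lens in wrist1 
w=load("w1.npz");P=cloud(w);px=w["pixels"].astype(int)
m=(px[...,0]>90)&(px[...,1]<60)&(px[...,2]<60)&(np.arange(640)<40)&(P[...,2]>.05)
for b in blobs(m,20):
    p=P[b[3]].mean(0);d=p[:2]-[.5834,-.0373];print("lens",b[0],b[1],p,np.degrees(np.arctan2(d[1],d[0])),np.hypot(*d))
E
```

```text
top
119 [356.3 108.3] [ 0.637 -0.063  0.425] [ 0.668 -0.044  0.431] [ 0.654  -0.0551  0.4284]
normal [0. 0. 1.] az 0.0 ctr [nan nan nan] ctr az nan nan
303 [393.4 124. ] [ 0.57  -0.122  0.453] [ 0.649 -0.088  0.516] [ 0.6081 -0.1088  0.4861]
normal [0. 0. 1.] az 0.0 ctr [nan nan nan] ctr az nan nan
130 [332.7 163.7] [ 0.609 -0.037  0.069] [0.648 0.002 0.099] [ 0.6273 -0.0179  0.0874]
normal [0.615 0.191 0.765] az 17.233782106093617 ctr [ 0.635  -0.0146  0.0801] ctr az 23.776987919433328 0.056342507455295815
rim 185 [ 0.5818 -0.0375] 0.0432 tag az from rim 23.31510524060735
wrist
14784 [ 71.3 192.7] [ 0.598 -0.038  0.062] [0.651 0.003 0.099] [ 0.6318 -0.0174  0.088 ]
normal [0.61  0.277 0.742] az 24.39409925992161 ctr [ 0.6366 -0.0143  0.0825] ctr az 23.399087799903878 0.058001643811420145
177 [229.8 236.2] [ 0.661 -0.054  0.06 ] [ 0.668 -0.045  0.066] [ 0.6653 -0.049   0.0626]
normal [-0.59   0.375  0.715] az 147.58041291075676 ctr [ 0.6653 -0.049   0.0626] ctr az -8.11847639528371 0.08272341011806139
rim 4162 [ 0.5888 -0.0395] 0.0399 tag az from rim -7.082095244008604
t 8.35 [ 0.698  -0.0759  0.0543] yaw -9.416403875238842 q [ 0.43  0.81 -0.62  1.58  0.56  0.93 -0.55] [-0.9 -0.1 -0.6] rad 0.1193 cw 0.0194
lens 157 [  6.34394904 104.4522293 ] [0.73669647 0.02708937 0.09790187] 22.783948403673246 0.16627026157631017
```

The tag is at 23.4–24.4° against the station's 24.0°, and it is still. I'll back off clockwise, lift, and head for the button.

>>> send_rows([
  {"translation": [0,0.005,0],"rot": [0,0,0],"grip": 0},
  {"translation": [0,0.01,0],"rot": [0,0,0],"grip": 0},
  {"translation": [0,0,-0.03],"rot": [0,0,0],"grip": 0},
  {"translation": [0,0,-0.035],"rot": [0,0,0],"grip": 0},
  {"translation": [0,0,-0.035],"rot": [0,0,0],"grip": 0},
])

```text
t: 8.77
eef_pos: [0.6946, -0.0924, 0.1545]
tool_rot: [0.0, 0.997, -0.083, -0.001]
contact_force: [0.9, -0.1, -0.1]
gripper_width: 0.003
```

>>> send_rows([
  {"translation": [0,0,-0.035],"rot": [0,0,0],"grip": 0},
  {"translation": [0,0,-0.035],"rot": [0,0,0],"grip": 0},
  {"translation": [0,0,-0.025],"rot": [0,0,0],"grip": 0},
  {"translation": [-0.0164,-0.0261,0],"rot": [0,0,0],"grip": 0},
  {"translation": [-0.0164,-0.0261,0],"rot": [0,0,0],"grip": 0},
])

```text
t: 9.18
eef_pos: [0.6729, -0.0368, 0.2515]
tool_rot: [0.0, 0.996, -0.085, 0.002]
contact_force: [-0.4, 1.1, -1.0]
gripper_width: 0.002
```

>>> send_rows([
  {"translation": [-0.0164,-0.0261,0],"rot": [0,0,0],"grip": 0},
  {"translation": [-0.0164,-0.0261,0],"rot": [0,0,0],"grip": 0},
  {"translation": [-0.0164,-0.0261,0],"rot": [0,0,0],"grip": 0},
  {"translation": [-0.0164,-0.0261,0],"rot": [0,0,0],"grip": 0},
  {"translation": [-0.0164,-0.0261,0],"rot": [0,0,0],"grip": 0},
])

```text
t: 9.6
eef_pos: [0.6116, 0.1082, 0.2494]
tool_rot: [0.0, 0.997, -0.083, 0.0]
contact_force: [1.0, 0.4, -0.2]
gripper_width: 0.003
```

>>> send_rows([
  {"translation": [-0.0164,-0.0261,0],"rot": [0,0,0],"grip": 0},
  {"translation": [-0.0164,-0.0261,0],"rot": [0,0,0],"grip": 0},
  {"translation": [-0.0164,-0.0261,0],"rot": [0,0,0],"grip": 0},
  {"translation": [-0.0164,-0.0261,0],"rot": [0,0,0],"grip": 0},
  {"translation": [0,0,0],"rot": [0,0,0],"grip": 0},
])

```text
t: 10.02
eef_pos: [0.5609, 0.2287, 0.2503]
tool_rot: [-0.002, 0.997, -0.078, -0.0]
contact_force: [-0.6, -0.3, 0.1]
gripper_width: 0.001
```

```bash
python3 look.py 8 top wrist 2>/dev/null;  python3 - <<'E'
from h import *
c=load("wrist8.npz");P=cloud(c);hsv=cv2.cvtColor(c["pixels"],cv2.COLOR_RGB2HSV)
g=cv2.inRange(hsv,(40,80,40),(85,255,255))>0
for a,ce,b,m in blobs(g,40): print("green",a,ce.round(1),b,np.median(P[m],0).round(4),onz(c,*ce,.023).round(4))
E
```

```text
top
130 [332.7 163.7] [ 0.609 -0.037  0.071] [0.648 0.002 0.101] [ 0.6275 -0.0179  0.087 ]
normal [0.571 0.209 0.794] az 20.12294236184022 ctr [ 0.6348 -0.0145  0.0798] ctr az 23.89561038818186 0.05623726888196534
rim 180 [ 0.5819 -0.0374] 0.0433 tag az from rim 23.3997841775244
wrist
t 10.1167 [0.5641 0.2226 0.2496] yaw -9.264922903909138 q [ 0.12  0.48 -0.81  1.68  0.38  1.14 -0.96] [ 0.4 -0.1 -0.3] rad -0.0609 cw -0.2534
green 478 [337.   22.9] [326  10  23  27] [0.6028 0.3737 0.0158] [0.6023 0.372  0.023 ]
green 950 [262.4  73.1] [246  56  34  35] [0.5182 0.3376 0.023 ] [0.5182 0.3377 0.023 ]
green 906 [613.4 125.3] [571 113  69  27] [0.8627 0.2304 0.0395] [0.8877 0.2245 0.023 ]
green 341 [293.9 158.1] [284 148  21  21] [0.5337 0.2432 0.0157] [0.5345 0.2443 0.023 ]
```

View pics/wrist8.png

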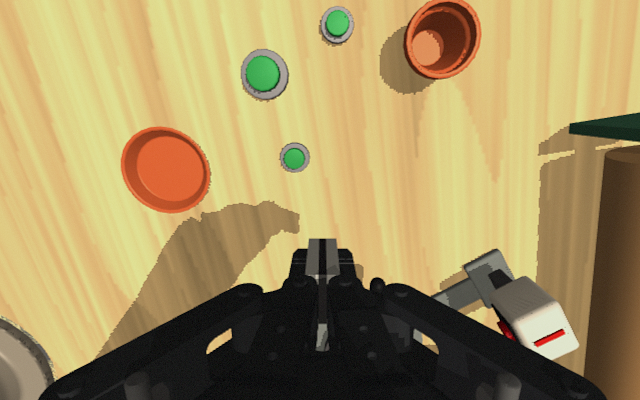

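View pics/top8.png

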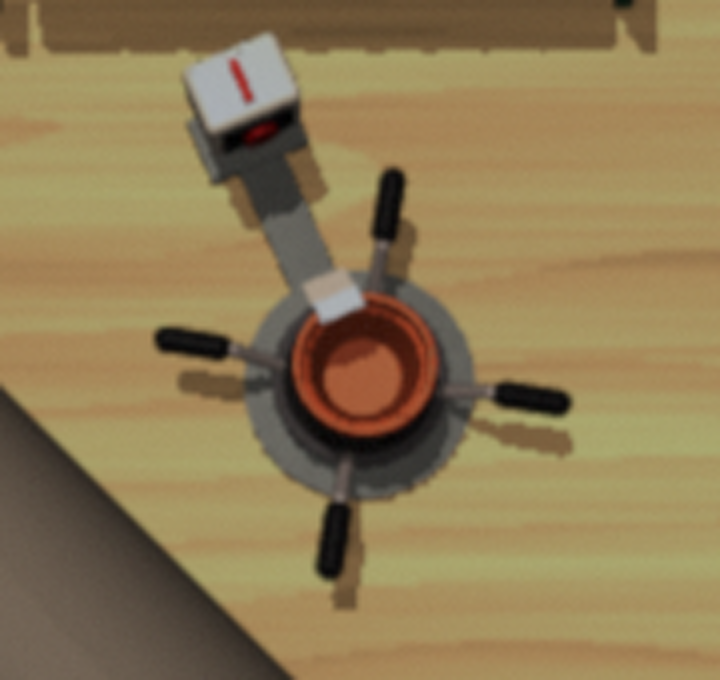

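The pot is facing the reader. In the wrist view the largest green button is at (262,73), which is (0.518, 0.337) with its top at z = 0.023. The look-alikes are at (337,23) and (294,158). Move over it and down to just above.

>>> send_rows([
  {"translation": [-0.0161,-0.0262,0],"rot": [0,0,0],"grip": 0},
  {"translation": [-0.0161,-0.0262,0],"rot": [0,0,0],"grip": 0},
  {"translation": [-0.0161,-0.0262,0],"rot": [0,0,0],"grip": 0},
  {"translation": [-0.016,-0.0264,0],"rot": [0,0,0],"grip": 0},
  {"translation": [0,0,0],"rot": [0,0,0],"grip": 0},
])

```text
t: 10.53
eef_pos: [0.5153, 0.341, 0.2499]
tool_rot: [-0.002, 0.997, -0.079, -0.001]
contact_force: [-1.1, 0.4, 2.0]
gripper_width: -0.001
```

>>> send_rows([
  {"translation": [0,0,0.035],"rot": [0,0,0],"grip": 0},
  {"translation": [0,0,0.035],"rot": [0,0,0],"grip": 0},
  {"translation": [0,0,0.035],"rot": [0,0,0],"grip": 0},
  {"translation": [0,0,0.035],"rot": [0,0,0],"grip": 0},
  {"translation": [0,0,0.03],"rot": [0,0,0],"grip": 0},
])

```text
t: 10.95
eef_pos: [0.5195, 0.3329, 0.0767]
tool_rot: [0.001, 0.997, -0.083, -0.0]
contact_force: [-0.1, -0.2, 0.1]
gripper_width: 0.001
```

>>> send_rows([
  {"translation": [0,0,0.01],"rot": [0,0,0],"grip": 0},
  {"translation": [0,0,0.01],"rot": [0,0,0],"grip": 0},
  {"translation": [0,0,0],"rot": [0,0,0],"grip": 0},
  {"translation": [0,0,0],"rot": [0,0,0],"grip": 0},
  {"translation": [0,0,0],"rot": [0,0,0],"grip": 0},
])

```text
t: 11.37
eef_pos: [0.5194, 0.3367, 0.0612]
tool_rot: [-0.001, 0.997, -0.082, 0.001]
contact_force: [-0.1, 0.6, 0.3]
gripper_width: -0.002
```

```bash
python3 look.py 9 wrist 2>/dev/null
```

```text
wrist
t 11.4167 [0.5193 0.3368 0.0612] yaw -9.4220016967991 q [-0.18  0.72 -0.69  1.79  0.59  0.85 -1.32] [-0.1 -0.1  0.4] rad -0.1244 cw -0.3585
```

View pics/wrist9.png

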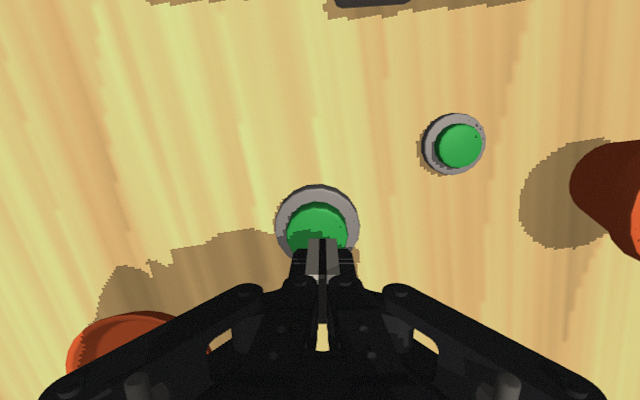

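The fingertip is centred over the button at (318,230). Now I press down slowly and watch the force.

>>> send_rows([
  {"translation": [0,0,0.008],"rot": [0,0,0],"grip": 0},
  {"translation": [0,0,0.008],"rot": [0,0,0],"grip": 0},
  {"translation": [0,0,0.004],"rot": [0,0,0],"grip": 0},
  {"translation": [0,0,0.003],"rot": [0,0,0],"grip": 0},
  {"translation": [0,0,0.002],"rot": [0,0,0],"grip": 0},
])

```text
t: 11.83
eef_pos: [0.5182, 0.3358, 0.034]
tool_rot: [0.0, 0.997, -0.082, -0.0]
contact_force: [-0.5, -2.4, 5.4]
gripper_width: 0.001
```

>>> send_rows([
  {"translation": [0,0,0.002],"rot": [0,0,0],"grip": 0},
  {"translation": [0,0,0.0015],"rot": [0,0,0],"grip": 0},
  {"translation": [0,0,0],"rot": [0,0,0],"grip": 0},
  {"translation": [0,0,0],"rot": [0,0,0],"grip": 0},
  {"translation": [0,0,0],"rot": [0,0,0],"grip": 0},
])

```text
t: 12.25
eef_pos: [0.5183, 0.3358, 0.0329]
tool_rot: [0.001, 0.997, -0.082, 0.001]
contact_force: [-4.9, -6.7, 20.9]
gripper_width: 0.001
```

It's fully down: TCP z is 0.0329 and the force has risen to 21 N on the stop. Release and go up.

>>> send_rows([
  {"translation": [0,0,-0.003],"rot": [0,0,0],"grip": 0},
  {"translation": [0,0,-0.005],"rot": [0,0,0],"grip": 0},
  {"translation": [0,0,-0.012],"rot": [0,0,0],"grip": 0},
  {"translation": [0,0,-0.03],"rot": [0,0,0],"grip": 0},
  {"translation": [0,0,-0.035],"rot": [0,0,0],"grip": 0},
])

```text
t: 12.67
eef_pos: [0.5168, 0.3352, 0.1152]
tool_rot: [0.001, 0.997, -0.082, -0.002]
contact_force: [1.3, -0.5, 0.9]
gripper_width: -0.0
```

>>> send_rows([
  {"translation": [0,0,-0.035],"rot": [0,0,0],"grip": 0},
  {"translation": [0,0,-0.035],"rot": [0,0,0],"grip": 0},
  {"translation": [0,0,-0.03],"rot": [0,0,0],"grip": 0},
  {"translation": [0,0,0],"rot": [0,0,0],"grip": 0},
  {"translation": [0,0,0],"rot": [0,0,0],"grip": 0},
])

```text
t: 13.08
eef_pos: [0.5188, 0.3371, 0.2183]
tool_rot: [-0.001, 0.997, -0.082, 0.002]
contact_force: [-0.1, 0.3, -0.5]
gripper_width: 0.001
```

```bash
python3 look.py 10 top scene wrist 2>/dev/null;  python3 - <<'E'
from h import *
for n in ("wrist","scene"):
    c=load(n+"10.npz");P=cloud(c);hsv=cv2.cvtColor(c["pixels"],cv2.COLOR_RGB2HSV)
    g=cv2.inRange(hsv,(40,80,40),(85,255,255))>0
    for a,ce,b,m in blobs(g,40): print(n,"green",a,ce.round(1),np.median(P[m],0).round(4))
a=load("top0.npz");b=load("top10.npz");cv2.imwrite("pics/full10.png",b["pixels"][:,:,::-1])
E
```

```text
top
130 [332.7 163.7] [ 0.609 -0.037  0.069] [0.648 0.002 0.099] [ 0.6275 -0.0179  0.0871]
normal [0.611 0.236 0.756] az 21.10673361325844 ctr [ 0.6351 -0.0141  0.0796] ctr az 24.20814474042556 0.05664579713548404
rim 181 [ 0.5819 -0.0375] 0.0433 tag az from rim 23.771849630701603
scene
128 [301.3 211.2] [ 0.615 -0.033  0.07 ] [0.649 0.002 0.1  ] [ 0.6317 -0.0151  0.0863]
normal [0.61  0.158 0.776] az 14.537251890550131 ctr [ 0.6355 -0.0132  0.0816] ctr az 24.7843017193465 0.0573809910845354
rim 126 [ 0.5843 -0.0356] 0.0429 tag az from rim 23.54438432312035
wrist
t 13.2333 [0.5176 0.3354 0.2146] yaw -9.399165185821204 q [-0.09  0.54 -0.81  1.69  0.43  1.1  -1.19] [ 1.  -0.8 -0.2] rad -0.1258 cw -0.3569
wrist green 457 [397.5 124.6] [0.6022 0.3746 0.0159]
wrist green 908 [320.5 173.6] [0.5176 0.339  0.023 ]
wrist green 50 [635.3 215.2] [0.8587 0.2304 0.0062]
wrist green 214 [349.9 247.6] [0.5364 0.2494 0.0155]
scene green 310 [22.3 16.9] [ 0.1138 -1.4056  0.119 ]
scene green 2732 [101.4 104.6] [-0.1096 -1.4027 -0.4856]
scene green 2910 [563.7  13.4] [-0.7511  0.7654  0.0797]
scene green 104 [625. 132.] [-0.756   1.3441 -0.4817]
scene green 45 [391.4 222. ] [0.537  0.2437 0.0132]
scene green 103 [423.4 225. ] [0.5209 0.3372 0.0211]
scene green 55 [430.7 253.4] [0.6058 0.3743 0.0139]
scene green 165 [189.9 270.8] [ 0.9098 -0.2216  0.1086]
scene green 169 [358.6 326.6] [0.9115 0.2251 0.1087]
```

View pics/full10.png

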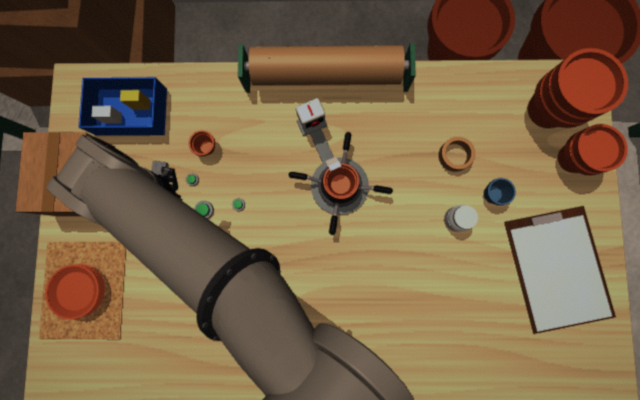

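View pics/wrist10.png

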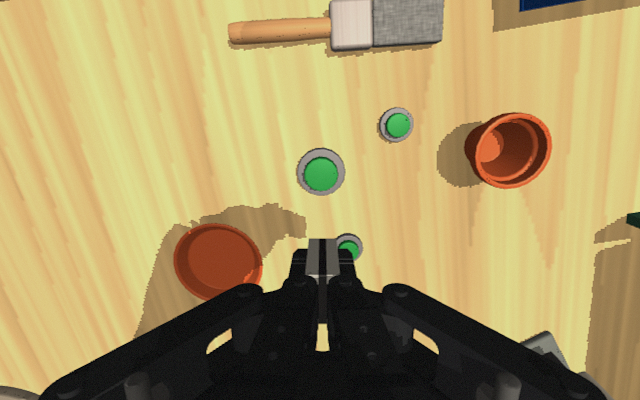

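The button is back up, with its top at z = 0.023. The tag is at 23.5–24.8° against 24.0°, the pot is centred, and the bystanders haven't moved. The robot is clear of everything, so I'm handing in.

```bash
python3 -c "
from station import *
print(get_obs()['joint_vel']); print(hand_in())"
```

```text
[-0.00290069  0.01063797  0.00251765  0.00370628 -0.00033349 -0.00032104
 -0.00075663]
the job is handed in; nothing more can be done
None
```

I turned the turntable about 104° anticlockwise by pushing one black grip with the shut fingertips, until the pot's tag faced the reader. I then pressed the largest green button all the way down, let it go and handed the job in at about 13 s. `hand_in()` reports no verdict.

**Last checks**
- **Tag:** it sits at 23.5–24.8° in the top and scene views, against the station's 24.0°. The tag's fitted surface gave lower angles: 21.1° from the top view and 14.5° from the scene view. I trusted the tag's centre instead, because those fits rest on few pixels. A close wrist view after the last nudge gave 24.4° by the same fit.
- **Pot:** its rim centre is within about 2 mm of the turntable's axis, and I saw no contact with it.
- **Button:** at full press the tool height matched 7 mm of travel, with 21 N on the stop. Afterwards its top was back at 23 mm.
- **Bystanders:** none looked moved. The arm hid the saucer and brush in the last top view, so I checked those two by eye in the wrist view and did not measure them.
- **Calibration:** the top and scene cameras disagreed by up to about 7 mm on the button's position. I settled it with the wrist camera.

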